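# Press a bilge light's lens bezel home with a toggle clamp

### The arm

A 6-joint arm with a two-finger parallel gripper is mounted at the origin on the work surface. World frame = base frame: x ahead of the robot, y to its left, z up, the work surface at z = 0. Lengths are in mm, angles in rad, forces in N, time in s.
With the tool pointing down it reaches from about 400 to 825 mm from the base axis. Payload 7 kg.
Tool frame: the origin (TCP) lies at the very end of the fingers, on their centre line; the grasp point (between the pads) lies 19 mm behind it; z points along the fingers, y is the line along which they close (so a half turn about z gives the same grasp; the last joint's range is limited). The gripper opens to 88 mm and grips with 3 to 60 N. Pads are 19 mm wide; open, the fingers measure 130 mm over their backs; the gripper's body (78 mm by 193 mm) begins 47 mm behind the grasp point.
Start: joints at [-0.925, 0.359, 0.012, 0, -1.224, -0.288], TCP at [236.367, -632.239, 226.561] pointing down, gripper open.
Joint ranges: [-3.07, 3.07], [-1.43, 2.12], [-1.02, 1.25], [-3.03, 1.67], [-3.05, -0], [-3.03, 3.03]. Speed limits (rad/s): [2.39, 2.39, 3.01, 3.14, 3.14, 3.14].

### API

Orientations are given as a unit quaternion [x, y, z, w].
In Python, from plant import bot gives the robot as it stands. Calls block until the motion is done:
- bot.move_ptp(position, orientation): joint-space move of the TCP to a pose.
- bot.line_to(position, velocity=150, ori=None): straight line of the TCP; ori=None keeps the orientation; velocity is the mean speed in mm/s.
- bot.move_joints(angles): joint-space move.
- bot.move_gripper(opening, force=None): finger opening in mm; force is the grip in N (None keeps the last); returns when the fingers have stopped.
- bot.pause(seconds).
- bot.solve_ik(position, orientation): joint angles nearest the present ones, or None.
- bot.read_state(): the state.
- bot.camera(name): name is "side" or "top"; returns the picture (420x560x3 uint8, red, green, blue); there is no depth.
- bot.get_calibration(name): a dict with "fx", "fy", "cx", "cy" (pixels), "view" (4x4, takes a point from world to camera coordinates). Camera axes: x right, y up, looking along -z (the intrinsics and any distortion apply to the point x, -y, -z); pixel columns grow to the right and rows downward; lengths in mm; the calibration is good to about 2 mm. A picture is of the moment at which its call begins. get_calibration takes no time and is no camera call.
A pose or a line that the arm cannot do raises bot.Unreachable and nothing moves.
- bot.close_job(): hands the job in; it is judged then, once.
The state is a dict: "t": time; "joint_pos": joint angles; "qvel": joint speeds; "tau": joint torques, N m; "tcp_pos": TCP position; "eef_rot": TCP orientation; "contact_force": force on the tool from outside, world axes, zero at the start; "moment": the same for the moment, N m; "width": finger opening in mm; "finger_force": force on a finger pad.
Only numpy, scipy, OpenCV 4.12 (cv2) and the standard library are available. Lean on these libraries where they do the work, as an engineer would, in place of code of your own. Each camera call takes 0.05 s, during which the arm holds its last target. There are 200 camera calls.

### The job

Use the toggle clamp on the jig to press the proud lens bezel of the bilge light fitting fully home: seat the fitting in the jig's nest with its lens under the clamp pad, let go of it, throw the clamp handle over centre to its stop so that the pad bears on the bezel, then swing the handle fully back open while the fitting stays in the nest. After that set the fitting upright in the middle of the rubber mat, without dropping it, leave the clamp fully open, and disturb none of the other things on the shelf.

Things in the scene. Friction and masses are not known exactly. Their poses are not given: they have to be found in the camera images.
- fitting_mid (a point): Centre, half-way up, of the bilge light fitting's box: loose, white plastic, 110 (x) x 52 (y) x 36 (z) mm, about 0.37 kg, upright. A round steel lens bezel, 44 mm across, sits on top 22 mm from the centre towards +x; near the -x end a small steel toggle switch reaches 18 mm above the box top. Grip it across its 52 mm width, below the box top.
- fitting: The same fitting, origin at the centre of its underside, 18 mm below fitting_mid; same axes.
- lens_axis (a point): Point on the lens bezel's axis, 22 mm towards +x from fitting_mid, at the same height.
- bezel (a joint): How far the bezel has been pushed in, in m: at 0 its top stands 18 mm above the box top (10 mm proud of home), at 0.010 it is fully home with its top 8 mm above the box. Needs about 8 N to push, stays where it is left. Starts 0 to 3 mm in.
- nest (a point): Centre of the nest's floor, 8 mm above the shelf, on a fixed wooden jig plate 90 mm wide, 225 mm long. Axes: x along the plate from nest to clamp, z up. Steel stops 14 mm high at both ends and at the four corners' sides leave 116 x 58 mm, 3 mm clear of the fitting all round; the middle 84 mm of each long side is open for fingers. The fitting lies along x, lens end to the clamp.
- press_point (a point): Point of the nest floor below the clamp pad when the clamp is shut, 22 mm from the nest centre towards the clamp: the lens axis belongs over it. Same axes as the nest.
- handle_hinge (a point): Centre of the handle's hinge, 124 mm from the nest centre towards the clamp, 59 mm above the nest floor. Same axes as the nest; the handle turns about its y axis. The steel clamp bracket round it is 42 mm wide and reaches 88 mm above the shelf.
- handle_grip (a point): Point in the middle of the black plastic handle grip, 100 mm from the hinge; the grip is 20 mm square in section and 62 mm long (59 to 121 mm from the hinge). It can be pinched across the nest's y direction, and turns (and may creep a little) between the fingers as the handle swings, so follow through until it meets its stop.
- clamp_handle (a joint): Handle angle, rad. 0: fully open, leaning 1.55 rad from vertical away from the nest (level); it swings up and over towards the nest, passes centre at 1.60 and stops at 1.72 (upright, leaning 0.17 towards the nest). Friction about 0.2 N m; stays where left. Starts between 0.25 and 0.75, the arm hanging over the nest. Pressing the bezel needs 5 to 8 N at the grip.
- clamp_arm: The clamp's steel arm, 76 mm long, a sprung rubber pad 32 mm below its end; origin on its hinge, 92 mm from the nest centre towards the clamp, 70 mm above the nest floor. Linked to the handle (angle q): it stands 1.88, 1.44, 1.25, 0.91, 0.49, 0.12, 0 rad above level at q = 0, 0.2, 0.3, 0.5, 0.8, 1.2, 1.6, so from q = 0.15 on it leans over the nest.
- mat: Fixed black rubber mat, 130 (x) x 100 (y) mm, 3 mm thick, lying on the shelf; origin at the centre of its underside.
- tumbler: Bystander: empty glass tumbler, 70 mm across, 95 mm high, origin at its foot; stands between the jig and the places where fitting and mat lie.
- sharpener: Bystander: steel hook sharpener tube, 100 mm long along its x, 24 mm wide, 21 mm high, lying between the fitting and the mat.
- float_case: Bystander: blue plastic float case 115 x 75 x 41 mm, beyond the jig.
- rod_tip: Bystander: bamboo rod tip section, 215 mm long along its x, 9 mm thick, on the robot's side of the jig.
- tin: Bystander: tin, 72 mm across, 100 mm high, to the left.
- screwdriver: Bystander: screwdriver lying along its x, beyond the nest.
Things that resemble listed ones, but are neither listed nor needed, are in the scene too. Of the things that look like the mat, the larger one is meant.

How it is judged (in metres and radians):
On the way, in this order (a step that is already met when the one before it is completed fails the run):
1. the fitting sits in the nest, lens under the clamp pad, let go, with its bezel still proud (horizontal distance between lens_axis and press_point below 0.009 m and z of fitting_mid in the frame of nest between 0.015 and 0.0215 m and angle between fitting_mid's own z axis and vertical below 0.08 rad and value of joint bezel below 0.006 m and contact force between the fingers and fitting below 0.3 N), for 0.2 s.
2. the clamp handle is over centre, the pad bears on the bezel and has pressed it home (horizontal distance between lens_axis and press_point below 0.009 m and z of fitting_mid in the frame of nest between 0.015 and 0.0215 m and angle between fitting_mid's own z axis and vertical below 0.08 rad and value of joint clamp_handle above 1.62 rad and value of joint bezel above 0.0088 m and contact force between clamp_arm and fitting above 2 N), for 0.2 s.
3. the clamp handle is fully back while the fitting still sits in the nest (horizontal distance between lens_axis and press_point below 0.009 m and z of fitting_mid in the frame of nest between 0.015 and 0.0215 m and angle between fitting_mid's own z axis and vertical below 0.08 rad and value of joint clamp_handle below 0.15 rad and value of joint bezel above 0.0088 m), for 0.1 s.
At the end, for the whole second after the job is handed in: The fitting stands upright (within 0.08 rad) and at rest on the mat, its centre within 35 mm of the mat's centre, its bezel at least 8.8 mm in (home), and the clamp handle is open (below 0.15 rad) (horizontal distance between fitting_mid and mat below 0.035 m and z of fitting_mid in the frame of mat between 0.018 and 0.024 m and angle between fitting_mid's own z axis and vertical below 0.08 rad and value of joint bezel above 0.0088 m and value of joint clamp_handle below 0.15 rad and linear speed of fitting below 0.02 m/s); the robot touches nothing.
It fails at once if a bystander is pushed more than 20 mm (distance of any of tumbler, sharpener, float_case, rod_tip, tin, screwdriver from where it was at the start of the episode above 0.02 m).
It fails at once if the tumbler or the tin is tipped (angle between any of tumbler, tin's own z axis and vertical above 0.35 rad).
It fails at once if the fitting is dropped or knocked about (faster than 0.5 m/s with no finger on it) (linear speed of fitting above 0.5 m/s and contact force between the fingers and fitting below 0.1 N).
It also fails if it takes over 72 s, if anything falls off the work surface, if the arm or the gripper's body presses on something with over 40 N, if the wrist force passes 120 N, or if a joint passes its speed limit or range.

## Working session

There is one attempt and no reset: what is moved stays moved. The work goes in short steps, each a Python script; the robot and the scene stay as the last script left them, time stands still between calls to the robot, and variables do not carry over. Pictures are saved under pics/ and viewed, at most 12 in all, crops included, and the job is handed in when it is done.

```bash
ls; mkdir -p pics
python3 - <<'E'
from plant import bot
import cv2,numpy as np
for n in("top","side"):
    im=bot.camera(n); cv2.imwrite(f"pics/{n}0.png",im[:,:,::-1])
    c=bot.get_calibration(n); print(n,{k:(np.round(v,4).tolist()) for k,v in c.items()})
s=bot.read_state();print(s)
E
```

```text
pics
top {'fx': 493.7357, 'fy': 493.7357, 'cx': 283.7462, 'cy': 207.4739, 'view': [[-0.0627, -0.998, -0.005, 36.2194], [0.9754, -0.0624, 0.2113, -531.7324], [-0.2112, 0.0083, 0.9774, -1257.6357], [0.0, 0.0, 0.0, 1.0]]}
side {'fx': 400.3991, 'fy': 400.3991, 'cx': 280.7672, 'cy': 207.9086, 'view': [[-0.8222, -0.5692, 0.0111, 441.2923], [0.4009, -0.565, 0.7211, -254.1068], [-0.4042, 0.5973, 0.6927, -1086.6501], [0.0, 0.0, 0.0, 1.0]]}
{'t': 0.1, 'joint_pos': array([-9.24909155e-01,  3.59334233e-01,  1.11856886e-02, -2.76445407e-04,
       -1.22410253e+00, -2.88093292e-01]), 'qvel': array([-0.00071765, -0.0004445 ,  0.00182511,  0.00173377, -0.00053628,
       -0.00075113]), 'tau': array([-1.56835187e-03, -5.84163773e+01,  2.93751007e+01,  7.01547548e+00,
        1.01401733e-02, -3.48548292e-05]), 'tcp_pos': array([ 236.21020993, -631.87681315,  225.72521532]), 'eef_rot': array([-1.77897867e-01,  9.84048679e-01,  7.08003850e-04, -2.11416405e-04]), 'contact_force': array([-0.05367284, -0.12600051,  1.18561115]), 'moment': array([-0.00555719, -0.02452847, -0.04713339]), 'finger_force': 0.0, 'width': 87.55824558918813}
```

View pics/top0.png

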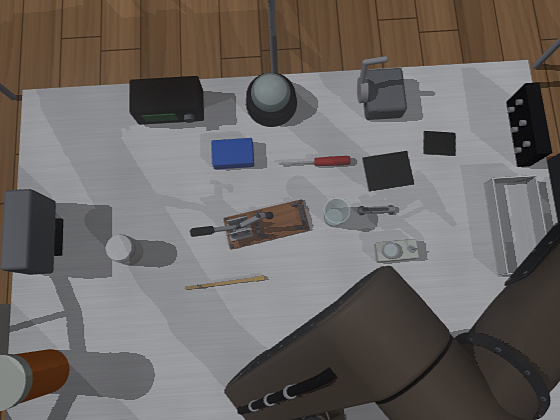

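View pics/side0.png

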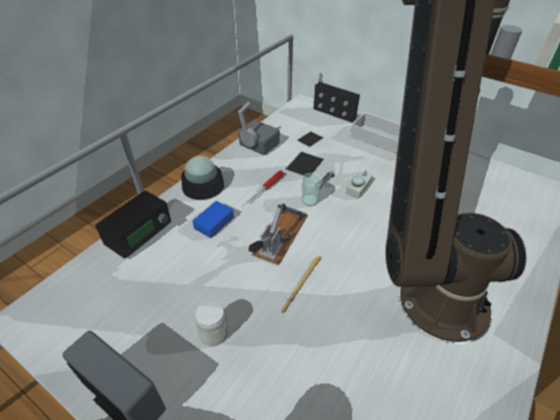

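The top view shows the fitting at (400,250) with its lens to the left and switch to the right. The jig is at (267,223) with the clamp to the left and the grip at (203,231). The larger mat is at (388,171), the tumbler at (337,212) and the sharpener at (378,210). I'll enlarge the middle.

Run:
```python
import cv2
im=cv2.imread("pics/top0.png")[135:305,180:440]
cv2.imwrite("pics/crop0.png",cv2.resize(im,None,fx=3,fy=3,interpolation=cv2.INTER_CUBIC))
```

```text
(no output)
```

View pics/crop0.png

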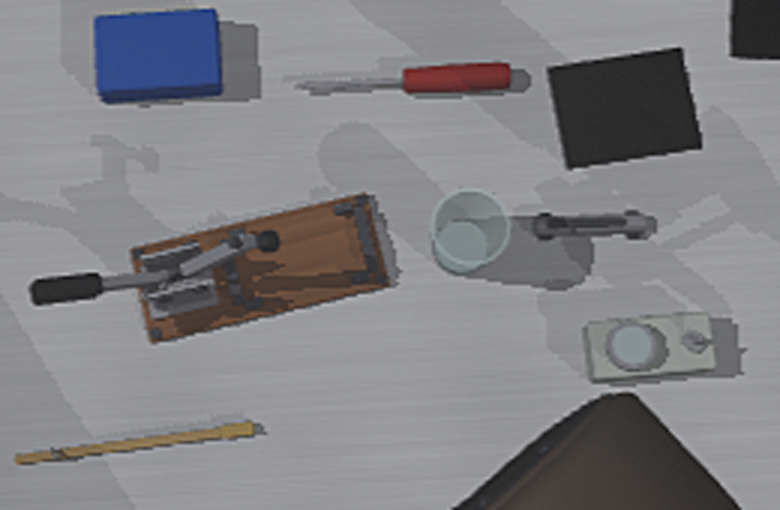

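```bash
cat > h.py <<'E'
import numpy as np, cv2
from scipy.spatial.transform import Rotation as Ro
from plant import bot
CAL={n:bot.get_calibration(n) for n in("top","side")}
def cast(n,uv,z):
    "pixels -> world points on plane z"
    c=CAL[n];uv=np.atleast_2d(uv).astype(float);V=np.array(c["view"]);R,t=V[:3,:3],V[:3,3]
    d=np.c_[(uv[:,0]-c["cx"])/c["fx"],-(uv[:,1]-c["cy"])/c["fy"],-np.ones(len(uv))]@R
    C=-R.T@t
    return C+d*((z-C[2])/d[:,2])[:,None]
def proj(n,P):
    c=CAL[n];V=np.array(c["view"]);p=np.atleast_2d(P)@V[:3,:3].T+V[:3,3]
    return np.c_[c["cx"]+c["fx"]*p[:,0]/-p[:,2],c["cy"]-c["fy"]*p[:,1]/-p[:,2]]
def blob(mask):
    c,_=cv2.findContours(mask.astype(np.uint8),cv2.RETR_EXTERNAL,cv2.CHAIN_APPROX_NONE)
    return max(c,key=cv2.contourArea)[:,0].astype(float)
def rect(n,px,z):
    "min-area rectangle of pixels on plane z: centre, (long,short), angle of long side pointing to +y"
    P=cast(n,px,z)[:,:2].astype(np.float32); (c,_,_)=r=cv2.minAreaRect(P); b=cv2.boxPoints(r)
    e=[b[1]-b[0],b[2]-b[1]]; L=[np.linalg.norm(v) for v in e]; i=int(L[1]>L[0]); v=e[i]*np.sign(e[i][1])
    return np.array(c),sorted(L)[::-1],np.arctan2(v[1],v[0])
def roi(m,x0,y0,x1,y1):
    k=np.zeros(m.shape,bool);k[y0:y1,x0:x1]=1;return m&k
E
python3 - <<'E'
import cv2,numpy as np
from h import *
im=cv2.imread("pics/top0.png");hsv=cv2.cvtColor(im,cv2.COLOR_BGR2HSV);H,S,V=[hsv[:,:,i].astype(int) for i in range(3)]
wood=roi((H<20)&(S>90),215,195,315,255)
pts=np.argwhere(wood)[:,::-1]
c,L,a=rect("top",pts,8);print("plate",c,L,a)
cal=CAL["top"]
mat=roi(V<60,355,145,420,195);print("mat",rect("top",blob(mat),3))
print("fit px",im[258,405],im[262,410],"shelf",im[275,380],im[240,350])
D=im.astype(int);w=roi(((D[:,:,2]-D[:,:,0])>=4)&(V>110),365,230,435,270)
print("fit",w.sum(),rect("top",blob(w),36),rect("top",blob(w),18))
g=roi((V<50),185,220,222,245);b=blob(g);print("grip px",b.mean(0),b.min(0),b.max(0))
print("lens shot",cast("top",[[180+633/3,135+345/3]],52))
# rectified plate pictures at z=22 (top of stops)
u=np.array([np.cos(a),np.sin(a)]);v=np.array([-u[1],u[0]])
out=[]
for n in("top","side"):
    q=np.array([[-120,50],[120,50],[120,-50],[-120,-50]],float);W=np.c_[c+q[:,:1]*u+q[:,1:]*v,np.full(4,22.)]
    M=cv2.getPerspectiveTransform(proj(n,W).astype(np.float32),np.float32([[0,0],[720,0],[720,300],[0,300]]))
    out.append(cv2.warpPerspective(cv2.imread(f"pics/{n}0.png"),M,(720,300),flags=cv2.INTER_CUBIC))
cv2.imwrite("pics/rect0.png",np.vstack(out))
mask=(wood*255).astype(np.uint8);dbg=im.copy();dbg[w]=(0,0,255);dbg[wood]=(0,255,0);dbg[g]=(255,0,255)
cv2.imwrite("pics/dbg.png",cv2.resize(dbg[135:305,180:440],None,fx=3,fy=3,interpolation=cv2.INTER_NEAREST))
E
```

```text
plate [501.31414795  53.55257416] [np.float32(221.53575), np.float32(88.4912)] 1.7473359
mat (array([ 632.11218262, -297.40917969]), [np.float32(127.835625), np.float32(99.70426)], np.float32(1.6641742))
fit px [135 139 134] [160 156 155] shelf [53 56 60] [155 152 150]Traceback (most recent call last):
  File "<stdin>", line 11, in <module>
  File "h.py", line 16, in blob
    return max(c,key=cv2.contourArea)[:,0].astype(float)
           ~~~^^^^^^^^^^^^^^^^^^^^^^^
ValueError: max() iterable argument is empty
```

```bash
cat > m.py <<'E'
import cv2,numpy as np
from h import *
im=cv2.imread("pics/top0.png");hsv=cv2.cvtColor(im,cv2.COLOR_BGR2HSV);H,S,V=[hsv[:,:,i].astype(int) for i in range(3)]
wood=roi((H<20)&(S>90),215,195,315,255)
c,L,a=rect("top",np.argwhere(wood)[:,::-1],8)
D=im.astype(int);w=roi(((D[:,:,1]-D[:,:,0])>=2)&(V>90),370,234,425,265)
w=cv2.morphologyEx(w.astype(np.uint8),cv2.MORPH_CLOSE,np.ones((5,5)))>0
b=blob(w);print("fit",w.sum(),rect("top",b,36),rect("top",b,18))
g=roi((V<50),185,220,215,245);b=blob(g);print("grip px",b.mean(0),b.min(0),b.max(0))
print("lens",cast("top",[[180+633/3,135+345/3]],52))
u=np.array([np.cos(a),np.sin(a)]);v=np.array([-u[1],u[0]])
out=[]
for n in("top","side"):
    q=np.array([[-120,50],[120,50],[120,-50],[-120,-50]],float);W=np.c_[c+q[:,:1]*u+q[:,1:]*v,np.full(4,22.)]
    M=cv2.getPerspectiveTransform(proj(n,W).astype(np.float32),np.float32([[0,0],[720,0],[720,300],[0,300]]))
    out.append(cv2.warpPerspective(cv2.imread(f"pics/{n}0.png"),M,(720,300),flags=cv2.INTER_CUBIC))
cv2.imwrite("pics/rect0.png",np.vstack(out))
dbg=im.copy();dbg[w]=(0,0,255);dbg[wood]=(0,255,0);dbg[g]=(255,0,255)
cv2.imwrite("pics/dbg.png",cv2.resize(dbg[135:305,180:440],None,fx=3,fy=3,interpolation=cv2.INTER_NEAREST))
E
python3 m.py
```

```text
fit 534 (array([ 403.59240723, -287.37149048]), [np.float32(113.743614), np.float32(50.458363)], np.float32(1.5984377)) (array([ 405.63592529, -291.51879883]), [np.float32(115.31156), np.float32(51.153877)], np.float32(1.5984371))
grip px [202.         230.62962963] [191. 226.] [213. 235.]
lens [[ 402.2772527 -270.9096886   52.       ]]
```

View pics/rect0.png

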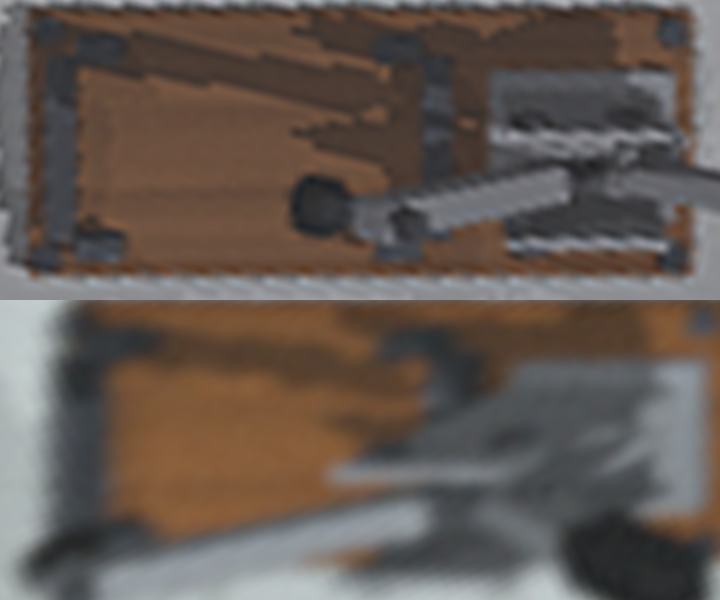

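View pics/dbg.png

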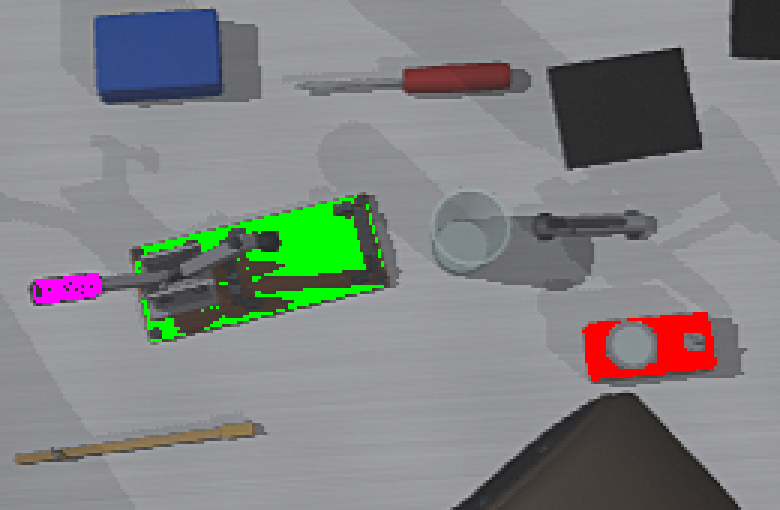

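Plate 221×88 mm, mat 128×100 mm, and stops 116 mm apart: all match the given sizes. In the rectified view the stop inner faces are at columns 77 and 425, so the nest centre is at s = −36.3 mm on the plate. The red mask covers the fitting and the magenta one the grip. First I open the clamp fully by pressing down on the handle.

```bash
cat >> h.py <<'E'
A=1.7473; U=np.array([np.cos(A),np.sin(A),0]); Vv=np.array([-U[1],U[0],0])
NEST=np.array([501.3,53.55,8])-36.3*U+0.5*Vv
FIT=np.array([404.5,-292.,0]); FA=1.598; MAT=np.array([632.1,-297.4,3]); MA=1.664
HINGE=NEST+124*U+[0,0,59]
def down(a):
    "tool down, fingers closing across a long side of angle a; the half turn with the smaller wrist angle"
    best=[]
    for k in(1,-1):
        y=k*np.array([-np.sin(a),np.cos(a),0]);z=np.array([0,0,-1.]);q=Ro.from_matrix(np.c_[np.cross(y,z),y,z]).as_quat()
        best.append(q)
    return best
def pick(p,a):
    r=[(abs(j[5]),i) for i,q in enumerate(down(a)) if (j:=bot.solve_ik(list(p),list(q))) is not None]
    return list(down(a)[min(r)[1]])
def grip_at(q,r=100): return HINGE+r*(np.sin(1.55-q)*U+np.cos(1.55-q)*np.array([0,0,1]))
def F(): return np.round(bot.read_state()["contact_force"],1)
E
python3 - <<'E'
from h import *
# handle angle from the grip pixel: ray against the plane nest y=0
P=cast("top",[[202,230.6]],0)[0];Q=cast("top",[[202,230.6]],200)[0];d=Q-P
t=((NEST-P)@Vv)/(d@Vv);X=P+t*d;r=X-HINGE;print("grip",X,"dist",np.hypot(r@U,r[2]),"q",np.arctan2(r[2],r@U)+0.02, "nest",NEST,"hinge",HINGE)
p=NEST+205*U; p[2]=200
for a,x in((A,p),(FA,FIT+[0,0,150]),(MA,MAT+[0,0,150]),(A,NEST+[0,0,150])): print([np.round(j,2) if (j:=bot.solve_ik(list(x),list(q))) is not None else None for q in down(a)])
o=pick(p,A)
bot.move_ptp(list(p),o); bot.move_gripper(0,20)
bot.line_to([p[0],p[1],82],80); print(F(),bot.read_state()["t"])
for z in(79,77,75,73):
    bot.line_to([p[0],p[1],z],40); f=F(); print(z,f)
    if abs(f[2])>12: break
bot.line_to([p[0],p[1],180],200); bot.move_gripper(88); s=bot.read_state();print(s["t"],s["joint_pos"].round(2))
for n in("top","side"): cv2.imwrite(f"pics/{n}1.png",bot.camera(n)[:,:,::-1])
E
```

```text
grip [472.71111667 210.99022261 122.61266063] dist 91.22549336184869 q 0.6755780180953629 nest [507.18163608  17.72617612   8.        ] hinge [485.40864384 139.7996655   67.        ]
[array([ 0.81,  0.12, -0.37,  0.  , -1.08, -0.64]), array([ 0.81,  0.12, -0.37,  0.  , -1.08,  2.5 ])]
[array([-0.23,  0.14, -0.48,  0.  , -0.96,  0.26]), array([-0.23,  0.14, -0.48,  0.  , -0.96, -2.88])]
[array([-0.16,  0.44, -0.03,  0.  , -1.1 ,  0.25]), array([-0.16,  0.44, -0.03,  0.  , -1.1 , -2.89])]
[array([ 0.42,  0.14, -0.45,  0.  , -0.98, -0.25]), array([ 0.42,  0.14, -0.45,  0.  , -0.98,  2.9 ])]
[-0.9  0.5  0.3] 6.25
79 [ 1.  -0.7  0.1]
77 [-7.5 -1.4 16.6]
8.8583 [ 0.81  0.14 -0.39 -0.   -1.04 -0.64]
```

The stop was met at TCP z = 77, as the geometry predicts. Now I pick the fitting, lift it and take pictures to check how it sits in the grip.

Run:
```python
from h import *
p=FIT.copy(); o=pick(FIT+[0,0,150],FA)
bot.move_ptp([p[0],p[1],150],o); bot.line_to([p[0],p[1],5],120)
bot.move_gripper(40,30); s=bot.read_state(); print("w",s["width"],s["finger_force"],F())
bot.line_to([p[0],p[1],150],120)
n=NEST+[0,0,130-8]; o=pick(n,A); bot.move_ptp([507,-150,190],o) if 0 else None
bot.move_ptp(list(n+[0,0,30]),o)
s=bot.read_state(); print(s["t"],s["width"],s["finger_force"],s["tcp_pos"],F())
ims=[]
for c in("top","side"):
    i=bot.camera(c)[:,:,::-1]; cv2.imwrite(f"pics/{c}2.png",i)
    u,v=proj(c,n)[0].astype(int); ims.append(cv2.resize(i[max(v-65,0):v+65,max(u-65,0):u+65],(390,390),interpolation=cv2.INTER_CUBIC)); print(c,u,v)
cv2.imwrite("pics/held2.png",np.hstack(ims))
```

```text
w 52.31660417156556 29.999234676361084 [-1.1  1.1  1.9]
15.4583 52.12060337921454 29.9979168176651 [506.8972929   16.97817503 159.77095234] [ 0.4  0.4 -3.5]
top 278 211
side 286 196
```

View pics/held2.png

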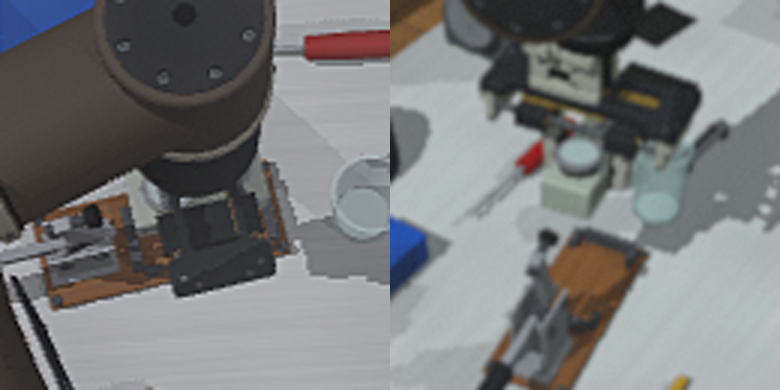

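Left (top camera): the view is blocked by the wrist. Right (side camera): the fitting hangs level, with its lens end toward the clamp (lens near crop (190,153)). I'll compare its corner pixels with the prediction.

Run:
```python
from h import *
im=cv2.imread("pics/side2.png").astype(int)
w=roi(((im[:,:,1]-im[:,:,0])>=3)&(im.max(2)>100),255,165,310,210)
w=cv2.morphologyEx(w.astype(np.uint8),cv2.MORPH_OPEN,np.ones((2,2)))
b=blob(w); h=cv2.convexHull(b.astype(np.float32))
print("hull",cv2.approxPolyDP(h,1.2,True)[:,0].tolist(), "pix",im[195,275],im[190,285],im[205,300])
s=bot.read_state();T=s["tcp_pos"]; C=T*[1,1,0]+[0,0,T[2]-5]
for x,y,z in((55,26,0),(55,-26,0),(55,26,36),(55,-26,36),(-55,-26,36),(-55,26,36),(-55,26,0),(22,0,52.5)): print((x,y,z),proj("side",C+x*U+y*Vv+[0,0,z]).round(1))
# plate in side view: corners cast at z=8 in plate coordinates (nest frame)
hsv=cv2.cvtColor(cv2.imread("pics/side0.png"),cv2.COLOR_BGR2HSV);wd=roi((hsv[:,:,0]<20)&(hsv[:,:,1]>90),245,195,312,268)
c,L,a=rect("side",np.argwhere(wd)[:,::-1],8);print("side plate",c,L,a)
```

```text
hull [[272.0, 178.0], [275.0, 178.0], [292.0, 190.0], [288.0, 204.0], [274.0, 201.0], [272.0, 199.0], [270.0, 182.0]] pix [133 141 131] [115 124 113] [169 168 161]
(55, 26, 0) [[287.  204.6]]
(55, -26, 0) [[270.4 199.3]]
(55, 26, 36) [[287.3 195.1]]
(55, -26, 36) [[270.3 189.8]]
(-55, -26, 36) [[286.3 167.8]]
(-55, 26, 36) [[302.4 172.5]]
(-55, 26, 0) [[301.8 181.9]]
(22, 0, 52.5) [[283.7 181. ]]
side plate [498.86651611  59.8595047 ] [np.float32(216.20222), np.float32(86.38344)] 1.7485654
```

```bash
cat > ins.py <<'E'
import sys
from h import *
def try_down(du,dv):
    n=NEST+du*U+dv*Vv
    bot.line_to([n[0],n[1],33],120); bot.pause(.1); f0=bot.read_state(); 
    for z in(28,25,21,17,13.6):
        bot.line_to([n[0],n[1],z],60); s=bot.read_state(); f=s["contact_force"]-f0["contact_force"];m=s["moment"]-f0["moment"]
        print(du,dv,z,f.round(1),m.round(2),"uv force",round(f@U,1),round(f@Vv,1),s["t"])
        if f[2]>8 and z>14: return False
        if np.hypot(f[0],f[1])>15: return False
    return True
if __name__=="__main__":
    for du,dv in eval(sys.argv[1]):
        if try_down(du,dv): print("IN"); break
    else: n=bot.read_state()["tcp_pos"]; bot.line_to([n[0],n[1],33],80)
E
python3 ins.py "[(0,-0.5)]"
```

```text
0 -0.5 28 [ 0.3 -0.7  0.1] [-0.04  0.05  0.01] uv force -0.7 -0.2 17.1167
0 -0.5 25 [0.3 0.3 0. ] [-0.02  0.   -0.04] uv force 0.2 -0.4 17.3667
0 -0.5 21 [0.3 1.2 0.2] [-0.01 -0.03 -0.05] uv force 1.1 -0.5 17.6167
0 -0.5 17 [-0.1  0.4 -0.3] [ 0.01 -0.05  0.05] uv force 0.4 0.1 17.8667
0 -0.5 13.6 [ 0.1 -0.1  0.1] [-0.04  0.02 -0.01] uv force -0.1 -0.1 18.1167
IN
```

It went in without contact. I release, retreat towards the handle and check.

Run:
```python
from h import *
bot.move_gripper(84); n=bot.read_state()["tcp_pos"]; bot.line_to([n[0],n[1],150],200)
g=grip_at(0)-[0,0,19]; o=pick(g+[0,0,100],A)
bot.move_ptp([g[0],g[1],150],o); bot.move_gripper(50); s=bot.read_state(); print(s["t"],s["width"],F())
ims=[]
for c in("top","side"):
    i=bot.camera(c)[:,:,::-1]; cv2.imwrite(f"pics/{c}3.png",i)
    u,v=proj(c,NEST+60*U)[0].astype(int); ims.append(cv2.resize(i[v-50:v+50,u-50:u+50],(400,400),interpolation=cv2.INTER_CUBIC)); print(c,u,v)
cv2.imwrite("pics/nest3.png",np.hstack(ims))
```

```text
21.3833 50.069546164531076 [ 0.4 -0.9  0.3]
top 257 225
side 277 237
```

View pics/nest3.png

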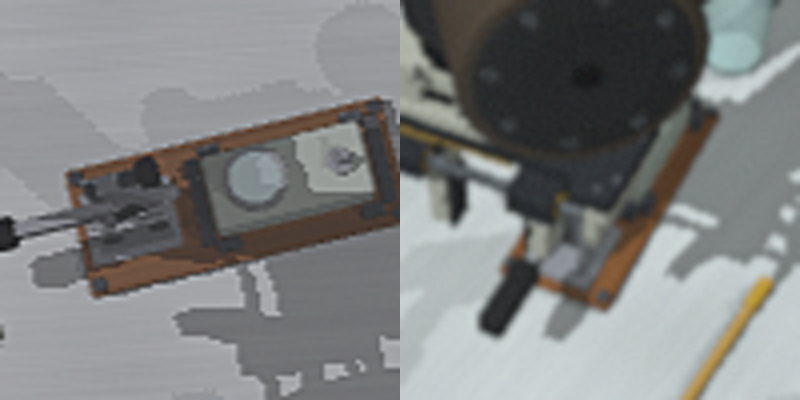

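Left (top camera): the fitting lies between the stops with its lens at crop (257,178), and the clamp is folded back with its pad over the bracket. Right: the handle lies level. Now I pinch the grip and throw it.

```bash
cat > thr.py <<'E'
from h import *
def swing(q0,q1,n,v=90):
    for q in np.linspace(q0,q1,n+1)[1:]:
        g=grip_at(q)-[0,0,19]; bot.line_to(list(g),v)
        s=bot.read_state(); print(round(q,2),F(),round(s["width"],1),round(s["t"],2),(s["tcp_pos"]-g).round(1))
E
python3 - <<'E'
from thr import *
g=grip_at(0)-[0,0,19]
bot.line_to(list(g),120); bot.move_gripper(12,35); s=bot.read_state(); print("w",s["width"],s["finger_force"],F())
swing(0,1.72,9)
E
```

```text
w 19.410401649395883 34.998316168785095 [1.8 0.3 1.2]
0.19 [ 2.8 -0.9  1.7] 19.7 23.43 [ 0.4 -0.   0.4]
0.38 [ 3.2 -1.5  2. ] 19.8 23.78 [0.4 0.  0.3]
0.57 [ 2.6 -0.6  2.2] 19.8 24.14 [0.4 0.2 0.3]
0.76 [3.2 0.4 1.5] 19.6 24.5 [0.3 0.3 0.2]
0.96 [3.7 2.3 2.1] 19.6 24.86 [0.3 0.5 0.2]
1.15 [2.  3.9 2.6] 19.8 25.22 [0.3 0.6 0.2]
1.34 [2.  5.5 2.3] 19.9 25.57 [0.2 1.1 0.1]
1.53 [0.5 6.1 4.6] 19.8 25.93 [0.2 1.  0.4]
1.72 [1.1 2.4 6.9] 19.3 26.29 [0.4 0.5 0.7]
```

Run:
```python
from thr import *
for q in(1.76,1.80,1.84):
    swing(q-.04,q,1,40)
    f=F()
    if f@U>12: break
bot.pause(.4)
cv2.imwrite("pics/side4.png",bot.camera("side")[:,:,::-1]); i=bot.camera("top")[:,:,::-1]; cv2.imwrite("pics/top4.png",i)
ims=[]
for c in("top","side"):
    i=cv2.imread(f"pics/{c}4.png");u,v=proj(c,NEST+50*U+[0,0,60])[0].astype(int); ims.append(cv2.resize(i[v-50:v+50,u-50:u+50],(400,400),interpolation=cv2.INTER_CUBIC))
cv2.imwrite("pics/thr4.png",np.hstack(ims))
```

```text
1.76 [0.2 3.4 8.8] 19.5 26.54 [0.4 0.7 0.9]
1.8 [-1.7  1.9 10.2] 19.9 26.79 [0.4 0.6 1. ]
1.84 [-0.9  2.4 11.9] 19.6 27.04 [0.4 0.5 1.2]
```

View pics/thr4.png

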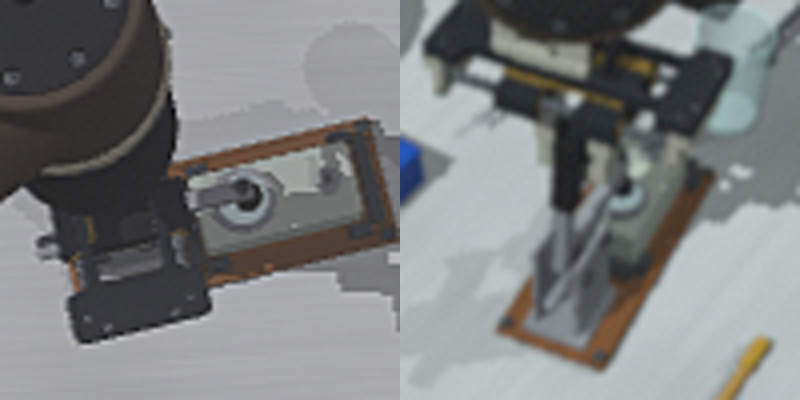

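The pad bears on the bezel (top crop (243,190)) and the handle is upright. I'll check the handle angle numerically from the black grip and shaft in the side view.

Run:
```python
from h import *
u,v=proj("side",NEST+50*U+[0,0,60])[0].astype(int)
for q in(1.4,1.5,1.6,1.72,1.84):
    print(q,[(((proj("side",grip_at(q,r))[0]-[u,v]+50)*4)+[400,0]).round(0).tolist() for r in(0,40,59,100)])
i=cv2.imread("pics/side4.png")
c=i[v-50:v+50,u-50:u+50].max(2)
for row in range(20,62,3): print(row*4,c[row,32:54])
s=bot.read_state();print(s["moment"].round(2),F(),s["finger_force"])
```

```text
1.4 [[560.0, 269.0], [556.0, 237.0], [554.0, 221.0], [549.0, 186.0]]
1.5 [[560.0, 269.0], [558.0, 233.0], [557.0, 215.0], [555.0, 175.0]]
1.6 [[560.0, 269.0], [561.0, 229.0], [561.0, 210.0], [562.0, 166.0]]
1.72 [[560.0, 269.0], [564.0, 225.0], [566.0, 204.0], [569.0, 156.0]]
1.84 [[560.0, 269.0], [567.0, 222.0], [570.0, 199.0], [577.0, 148.0]]
80 [ 97 105 111 102 100  93  83  63  50  43  42  48  54  64  57  52  51  54
  53  53  48  49]
92 [ 53  51  46  52  48  37  50  67  86 123 158 163 152 126  98  74  68  62
  53  45  44  45]
104 [ 44  44  58  76  87  94 100  97  94 115 145 149 115  71  51  49  53  54
  62  71  83  95]
116 [84 62 58 76 85 84 73 54 48 57 55 50 50 47 53 55 52 54 54 53 52 50]
128 [195 175 152 143 132 122  84  45  33  34  39  44  46  47  47  43  42  46
  47  50  46  44]
140 [193 188 167 148 145 128  85  48  40  42  40  41  38  32  58  99 105  85
  69  60  46  42]
152 [196 192 170 153 144 122  76  42  35  37  35  36  34  31  52 104 137 147
 151 143 111  91]
164 [193 190 182 175 166 139  85  44  36  34  37  36  37  42  58 111 140 148
 144 113  94  95]
176 [191 193 193 196 190 148  83  41  35  37  38  36  38  46  74 120 142 147
 142 114  97  95]
188 [193 194 194 195 188 142  78  39  40  37  37  37  43  79 111 121 135 153
 159 149 113  79]
200 [193 193 192 187 172 120  60  35  35  40  34  33  48  91 131 156 155 134
 107  99 133 165]
212 [194 187 179 175 178 170 136 111 100  85  66  92 137 159 164 153 118  89
  95 116 104  89]
224 [183 175 177 177 172 157 134 127 126 106  95 116 142 138 112  90  87 113
 138 122 110 119]
236 [178 179 172 166 140 106 102 122 126 104  89  87  81  77  77  94 121 123
  94  67  62  84]
[1.14 0.47 0.02] [-0.6  1.5 11. ] 35.0036895275116
```

Run:
```python
from thr import *
p=bot.read_state()["tcp_pos"]
for k in range(1,9):
    bot.line_to(list(p-2*k*U),40); f=F(); s=bot.read_state(); print(2*k,f,round(f@U,1),s["moment"].round(2),round(s["width"],1),round(s["t"],2))
    if f@U>18: break
bot.pause(.3); print(F(),s["tcp_pos"]-grip_at(1.72))
```

```text
2 [0.1 5.  2.4] 4.9 [2.52 0.1  0.02] 19.6 27.79
4 [ 0.7  5.5 -0.7] 5.3 [ 2.6  -0.34 -0.04] 19.7 28.04
6 [ 2.5  6.8 -3. ] 6.3 [ 2.79 -0.78 -0.06] 19.4 28.29
8 [ 2.1  9.2 -5.1] 8.7 [ 3.73 -0.62 -0.04] 19.8 28.54
10 [-2.3 20.5 -3.6] 20.6 [7.24 1.16 0.04] 19.2 28.79
[-2.2 18.9 -4. ] [  3.57860513 -17.2654299  -21.59945385]
```

The stop is met: the force jumped to 20 N. I re-centre the fingers on the grip, swing it back, then press the handle down to its open stop.

Run:
```python
from thr import *
bot.move_gripper(45); bot.pause(.1)
g=grip_at(1.72)-[0,0,19]; bot.line_to(list(g),100); bot.move_gripper(12,35); s=bot.read_state(); print("w",s["width"],F())
swing(1.72,0.1,8,100)
bot.move_gripper(50); bot.line_to(list(bot.read_state()["tcp_pos"]+[0,0,110]),200)
bot.move_gripper(0,20)
p=NEST+205*U; bot.line_to([p[0],p[1],85],150)
for z in(80,77,75):
    bot.line_to([p[0],p[1],z],50); f=F(); print(z,f)
    if f[2]>12: break
bot.line_to([p[0],p[1],180],200); print(bot.read_state()["t"])
ims=[]
for c in("top","side"):
    i=bot.camera(c)[:,:,::-1]; cv2.imwrite(f"pics/{c}5.png",i)
    u,v=proj(c,NEST+60*U)[0].astype(int); ims.append(cv2.resize(i[v-50:v+50,u-50:u+50],(400,400),interpolation=cv2.INTER_CUBIC))
cv2.imwrite("pics/nest5.png",np.hstack(ims))
```

```text
w 19.72498474146347 [ 3.  -0.3 -2. ]
1.52 [ 5.5 -1.  -1.8] 19.8 31.12 [0.4 0.  0.1]
1.32 [3.2 1.1 1.4] 19.6 31.48 [0.4 0.2 0.3]
1.11 [1.3 2.  4.4] 19.7 31.82 [0.3 0.4 0.6]
0.91 [-0.2  2.1  6.2] 20.2 32.17 [0.3 1.1 0.7]
0.71 [-3.2  6.8  7.9] 19.7 32.52 [0.2 1.9 0.8]
0.51 [-6.2 10.3  8.1] 19.9 32.88 [0.1 2.8 0.8]
0.3 [-9.2 13.9  7.1] 19.6 33.23 [-0.   3.7  0.8]
0.1 [-10.8  18.7   4.4] 19.6 33.58 [-0.1  4.5  0.5]
80 [-0.4 -1.7  0.8]
77 [-4.6 -2.3 14.6]
37.8667
```

View pics/nest5.png

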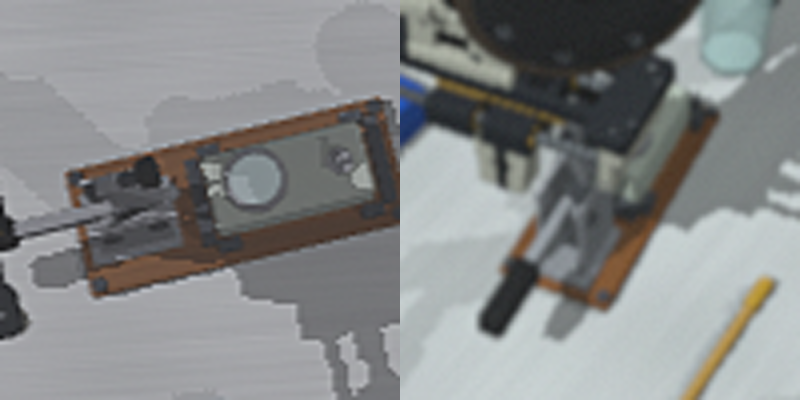

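The fitting is still in the nest (lens at crop (255,180), now flush) and the handle is back on its open stop. Now I move the fitting to the mat.

Run:
```python
from h import *
bot.move_gripper(86)
n=NEST-0.5*Vv; o=pick(n+[0,0,150],A)
bot.move_ptp([n[0],n[1],150],o); bot.line_to([n[0],n[1],13.3],120)
bot.move_gripper(40,30); s=bot.read_state(); print("w",s["width"],F())
bot.line_to([n[0],n[1],160],100)
i=bot.camera("side")[:,:,::-1]; cv2.imwrite("pics/side6.png",i)
j=cv2.imread("pics/side2.png"); cv2.imwrite("pics/bez6.png",np.hstack([cv2.resize(k[160:215,250:315],(390,330),interpolation=cv2.INTER_CUBIC) for k in(j,i)]))
o=pick(MAT+[0,0,157],MA); bot.move_ptp([MAT[0],MAT[1],160],o)
s=bot.read_state(); print(s["t"],s["width"],s["tcp_pos"])
```

```text
w 51.892563589113486 [-1.2  0.8  2.5]
45.125 51.842629542076736 [ 632.11511198 -296.22319399  160.06759265]
```

View pics/bez6.png

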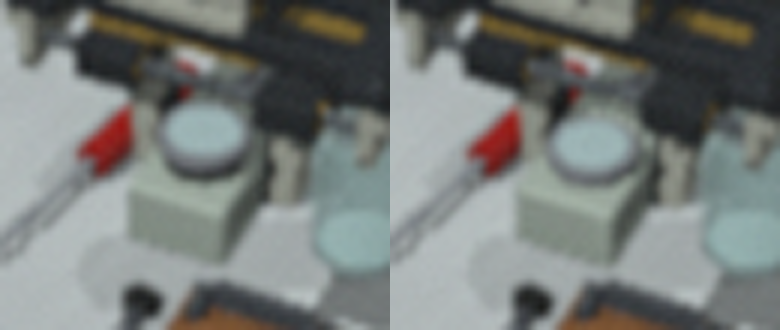

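Left is before, right is after: the bezel (lens at (203,130) before, (593,143) after) has clearly gone in. Now I place the fitting.

Run:
```python
from h import *
x,y=MAT[:2]; bot.line_to([x,y,20],120); bot.pause(.1); f0=F()
for z in(14,11,9.5,8.5,7.5):
    bot.line_to([x,y,z],30); f=F()-f0; print(z,f)
    if f[2]>4: break
bot.move_gripper(86); bot.pause(.2); bot.line_to([x,y,160],150)
o=pick([480,-60,260],A); bot.move_ptp([480,-60,260],o); s=bot.read_state(); print(s["t"],F(),s["width"])
ims=[]
for c in("top","side"):
    i=bot.camera(c)[:,:,::-1]; cv2.imwrite(f"pics/{c}7.png",i)
ims=[cv2.imread("pics/top7.png")[120:270,180:440],cv2.imread("pics/side7.png")[120:270,220:420]]
cv2.imwrite("pics/end7.png",np.hstack([cv2.resize(k,None,fx=1.7,fy=1.7,interpolation=cv2.INTER_CUBIC) for k in ims]))
```

```text
14 [-0.9 -0.7  0. ]
11 [-1.  -1.   1.5]
9.5 [-1.3  0.4 -0.4]
8.5 [ 0.4 -0.9  0.2]
7.5 [-2.1  1.3  7.9]
51.1917 [ 0.8 -0.7 -0. ] 86.00014239040682
```

View pics/end7.png

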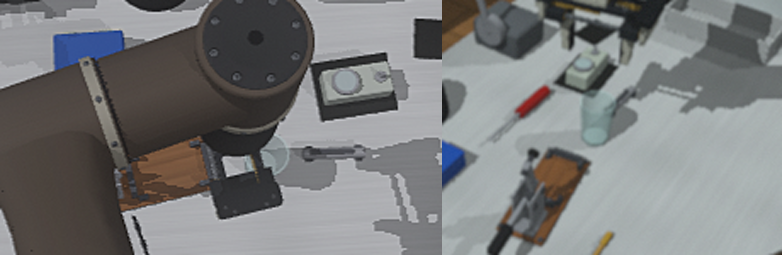

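The fitting stands upright in the middle of the mat (left picture (355,83)). The clamp is open, the bystanders are in place and the gripper is clear. I'm handing the job in.

```bash
python3 -c "
from plant import bot
print(bot.close_job())"
```

```text
the job is handed in; nothing more can be done
None
```

Job handed in at about 51 s with no verdict returned: in the pictures the bezel is pressed in, the fitting stands upright in the middle of the mat, the clamp is open and the bystanders look undisturbed.

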